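Close the driftwood tub: lid on, three clips down

TASK

Put the loose white lid on the leaning clear tub of wood sticks, seating it flat and fully home on the rim (set it down, do not drop or throw it), then fold the three orange clips over the lid's edge until each is fully closed. Leave the loose things around them (jar, offcut, screwdriver, sticks, glue bottle) where they are.

Things in the scene. Friction and masses are not known exactly. Their poses are not given: they have to be found in the camera images.
- tub_rim (a point): Centre of the mouth of the clear tub, in its rim plane; the tub leans 0.45 rad towards the robot. z: normal of the rim plane, out of the tub (up and towards the robot); y: along its long side, level, roughly to the robot's left; x: up the slope, away from the robot. Outside 120 (x) x 160 (y) mm, walls 4 mm, 70 mm deep; the sticks inside stay 25 mm below the rim.
- lid_grip (a point): Loose white lid, about 0.2 kg, at first flat on the table, plug down. This point: centre of its blue handle, half-way up. z: up out of the lid; y: along handle and long side. Handle: upright bar 18 (x) x 60 (y) x 32 (z) mm on the plate's middle. Plate 130 x 170 x 6 mm, its top 16 mm below this point. Seated, this point is 22 mm above tub_rim along tub_rim's z.
- stand: Sloped plywood stand, 140 x 170 mm, to which the tub is fixed; origin on the table under its middle. It does not move, but its place (left or right half of the table) and its turn about the vertical differ from episode to episode. The tub's floor centre is 55 mm above this origin.
- lid_plug (a point): Centre of the underside of the lid's plug, 30 mm below lid_grip, same axes. The plug under the plate is 106 (x) x 146 (y) mm and 8 mm deep, its lowest 4 mm only 100 x 140 mm; it fits the tub's mouth (112 x 152 mm) with 3 mm play all round. A half turn fits as well. Seated, this point is 8 mm below tub_rim and the plate lies on the rim, overhanging it by 5 mm.
- clip_left_hinge (a point): Middle of the hinge axis of the left orange clip, outside the middle of the tub's +y wall: in tub_rim's axes at x 0, y +90, z -25 mm. Same axes as tub_rim. The hinge axis runs along x, the clip opens towards +y.
- clip_right_hinge (a point): The same for the right clip, at x 0, y -90, z -25 mm; it opens towards -y.
- clip_front_hinge (a point): The same for the front clip (robot's side, the low side), at x -70, y 0, z -25 mm; its axis runs along y, it opens towards -x.
- clip_left (a joint): Angle of the left clip, rad: 0 closed (end stop), growing as it swings outwards, to 1.3. Each clip is an orange plastic L, 40 mm wide. Its plate, 4 mm thick and centred on the hinge axis, reaches 37 mm from it, and stands along tub_rim's z when closed; the lip at its end, 4 mm thick, then reaches 14 mm inwards from the hinge axis, 2 mm above the lid's plate.
- clip_right (a joint): Angle of the right clip, as clip_left. A stiff hinge (0.05 N m) holds each clip wherever it is left; pushing its end takes about 1.5 to 3 N. All start 0.6 to 1.1 rad open; below about 0.4 rad a clip is in the way of the lid going on.
- clip_front (a joint): Angle of the front clip, as clip_left.
- paint_jar: Bystander: small glass paint jar with a red cap, 56 mm across, 55 mm tall, standing on the table. Leave alone. Origin at the centre of its underside.
- offcut: Bystander: wood offcut, 60 x 45 x 30 mm, lying on the table. Leave alone. Origin at the centre of its underside.
- screwdriver: Bystander: screwdriver with a yellow handle, lying on the table. Leave alone. Origin at the centre of its underside.
- stick0: Bystander: brown stick, 170 mm long and 20 mm thick, lying on the table. Leave alone. Origin at the centre of its underside.
- stick1: Bystander: pale stick, 140 mm long and 24 mm thick, lying on the table. Leave alone. Origin at the centre of its underside.
- glue: Bystander: white glue bottle with an orange cap, 60 mm across, 120 mm tall, standing on the table. Leave alone. Origin at the centre of its underside.
Mind the look-alikes: they are no part of the job. What is shaped like the part that bears lid_grip but yellow is not meant. What is shaped like the stand but green is not meant.

How it is judged:
By the outcome, as a careful person would: the job done as asked, in the order asked, and still so for the second after the job is handed in, with the robot touching nothing.
It also fails if it takes over 61 s, if anything falls off the work surface, if the arm or the gripper's body presses on something with over 40 N, if the wrist force passes 120 N, or if a joint passes its speed limit or range.

ROBOT

A 6-joint arm with a two-finger parallel gripper is mounted at the origin on the work surface. World frame = base frame: x ahead of the robot, y to its left, z up, the work surface at z = 0. Lengths are in m, angles in rad, forces in N, time in s.
With the tool pointing down it reaches from about 0.35 to 0.975 m from the base axis. Payload 7.1 kg.
Tool frame: the origin (TCP) lies midway between the tips of the shut fingers; the grasp point (between the pads) lies 19 mm behind it; z points along the fingers, x is the direction in which the jaws open and shut, and the axes are right-handed (so a half turn about z gives the same grasp; the last joint's range is limited). The gripper opens to 88 mm and grips with 3 to 60 N. Pads are 20 mm wide; open, the fingers measure 115 mm over their backs; the gripper's body (75 mm by 178 mm) begins 61 mm behind the grasp point.
Start: joints at [-1.188, 0.423, 1.63, -0, 1.089, -0.019], TCP at [0.244, -0.575, 0.191] pointing down, gripper open.
Joint ranges: [-3, 3], [-0.9, 2.11], [0.09, 2.58], [-1.31, 4.45], [0.11, 2.69], [-2.54, 2.54]. Speed limits (rad/s): [2.39, 2.39, 3.01, 3.14, 3.14, 3.14].

INTERFACE

Orientations are given as a unit quaternion [w, x, y, z].
In Python, from station import move_pose, movel, movej, command_gripper, wait, inverse_kinematics, read_camera, camera_info, MotionError, job_done, get_time, get_joint_pos, get_qvel, get_effort, get_tcp_pos, get_ee_rot, get_ft_force, get_ft_torque, get_grip_width gives the robot as it stands. Calls block until the motion is done:
- move_pose(position, orientation): joint-space move of the TCP to a pose.
- movel(position, frame=None, v=0.15, until_force=None): straight line of the TCP; frame=None keeps the orientation; v is the mean speed in m/s. With until_force (N) it stops when the force on the tool has changed by that much, and returns True; else False.
- movej(angles): joint-space move.
- command_gripper(opening): opening from 0.0 (shut) to 1.0 (fully open); the grip force is fixed at half the most; returns when the fingers have stopped.
- wait(seconds).
- inverse_kinematics(position, orientation): joint angles nearest the present ones, or None.
- read_camera(name): name is "scene" or "top"; returns the picture (400x640x3 uint8, red, green, blue); there is no depth.
- camera_info(name): a dict with "intrinsics" (3x3 intrinsics, pixels), "T" (4x4, takes a point from camera to world coordinates). Camera axes: x right, y up, looking along -z (the intrinsics and any distortion apply to the point x, -y, -z); pixel columns grow to the right and rows downward; lengths in m; the calibration is good to about 2 mm. A picture is of the moment at which its call begins. camera_info takes no time and is no camera call.
A pose or a line that the arm cannot do raises MotionError and nothing moves.
- job_done(): hands the job in, once; it reports no verdict.
Readings, each from a call of its own:
- get_time(): time.
- get_joint_pos(): joint angles.
- get_qvel(): joint speeds.
- get_effort(): joint torques, N m.
- get_tcp_pos(): TCP position.
- get_ee_rot(): TCP orientation.
- get_ft_force(): force on the tool from outside, world axes, zero at the start.
- get_ft_torque(): the same for the moment, N m.
- get_grip_width(): opening from 0.0 (shut) to 1.0 (fully open).
Only numpy, scipy, OpenCV 4.12 (cv2) and the standard library are available. Lean on these libraries where they do the work, as an engineer would, in place of code of your own. Each camera call takes 0.05 s, during which the arm holds its last target. There are 200 camera calls.

## Working session

There is one attempt and no reset: what is moved stays moved. The work goes in short steps, each a Python script; the robot and the scene stay as the last script left them, time stands still between calls to the robot, and variables do not carry over. Pictures are saved under pics/ and viewed, about 8 in all and at most 12, crops included, and the job is handed in when it is done.

```bash
mkdir -p pics; ls
python3 - <<'E'
from station import *
import cv2,numpy as np
for n in ("scene","top"):
    im=read_camera(n); cv2.imwrite(f"pics/{n}0.png",im[:,:,::-1]); i=camera_info(n); print(n,i)
print(get_time(),get_ee_rot(),get_tcp_pos())
E
```

```text
pics
scene {'intrinsics': array([[401.22023574,   0.        , 316.8643593 ],
       [  0.        , 401.22023574, 201.53311964],
       [  0.        ,   0.        ,   1.        ]]), 'T': array([[-0.20861069, -0.75562142,  0.62090084,  1.13017444],
       [ 0.97782748, -0.1730301 ,  0.11795768,  0.18536744],
       [ 0.01830319,  0.63174113,  0.77496331,  0.92519257],
       [ 0.        ,  0.        ,  0.        ,  1.        ]])}
top {'intrinsics': array([[437.50651722,   0.        , 320.58554266],
       [  0.        , 437.50651722, 200.89365534],
       [  0.        ,   0.        ,   1.        ]]), 'T': array([[-0.02099725,  0.99762269, -0.06563598,  0.34753862],
       [-0.99976636, -0.02128871, -0.00374412,  0.06714589],
       [-0.00513252,  0.06554203,  0.99783661,  1.55346487],
       [ 0.        ,  0.        ,  0.        ,  1.        ]])}
0.1 [-4.00284183e-04  8.33994709e-01 -5.51772002e-01 -5.68926131e-04] [ 0.24424398 -0.57470374  0.19027072]
```

View pics/scene0.png

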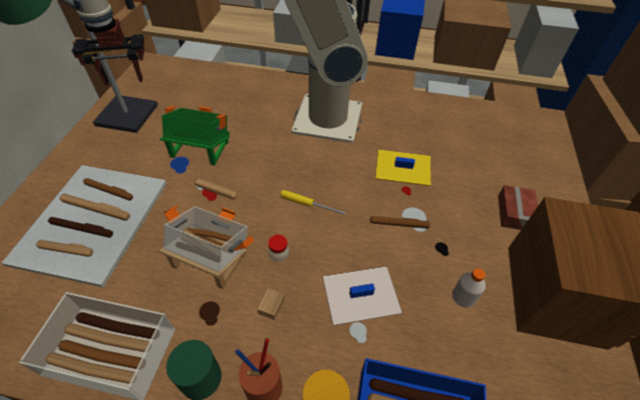

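View pics/top0.png

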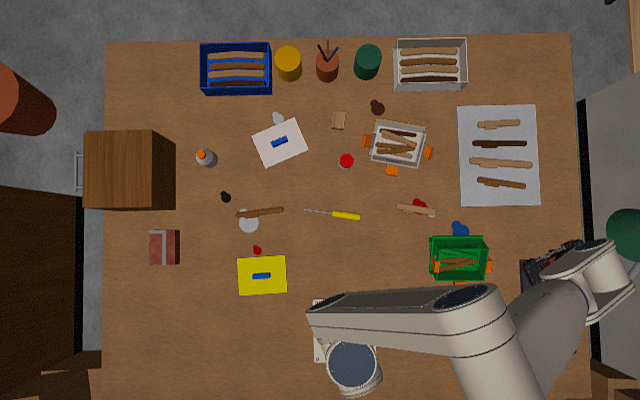

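Run:
```python
import cv2,numpy as np
s=cv2.imread("pics/scene0.png");t=cv2.imread("pics/top0.png")
c=lambda im,x,y:cv2.resize(im[y:y+75,x:x+100],None,fx=4,fy=4,interpolation=cv2.INTER_CUBIC)
a=np.vstack([np.hstack([c(s,158,200),c(t,350,107)]),np.hstack([c(s,315,257),c(t,240,100)])])
a=np.clip(a.astype(float)*1.4,0,255).astype('uint8')
cv2.imwrite("pics/crop0.png",a)
```

```text
(no output)
```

View pics/crop0.png

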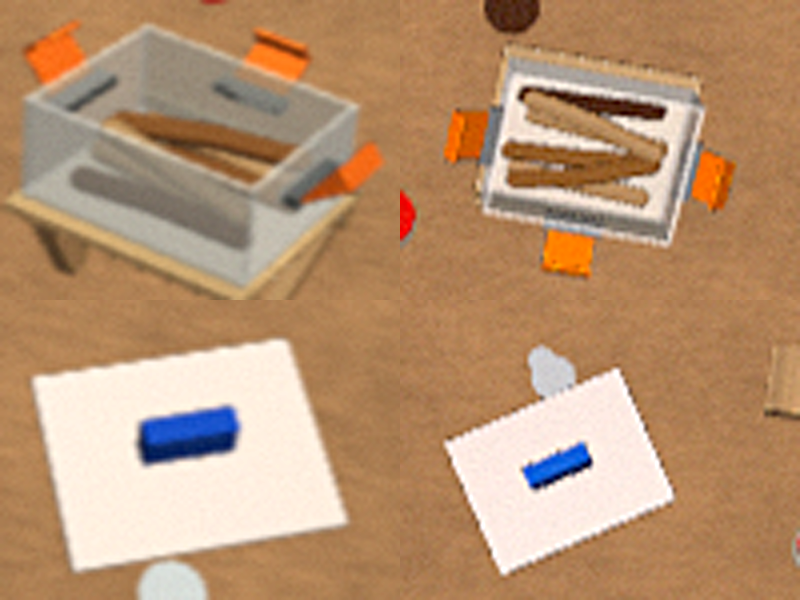

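```bash
cat > h.py <<'E'
import numpy as np, cv2
from station import *
from scipy.spatial.transform import Rotation as R
from scipy.optimize import least_squares
def proj(n,P):
    i=camera_info(n); T=i["T"]; p=(np.atleast_2d(P)-T[:3,3])@T[:3,:3]
    q=(p*[1,-1,-1])@i["intrinsics"].T; return q[:,:2]/q[:,2:]
def tub(p):  # stand x,y,yaw, rim height dz -> rim pos, rotation
    Rt=R.from_euler('z',p[2]).as_matrix()@R.from_euler('y',-.45).as_matrix()
    return np.array([p[0],p[1],.055])+Rt@[0,0,p[3]],Rt
def clip(c,Rt,side,a): # tip points of clip (outer end corners, lip end corners)
    o={'l':(0,.09),'r':(0,-.09),'f':(-.07,0)}[side]; o=np.array([*o,-.025])
    out={'l':[0,1,0],'r':[0,-1,0],'f':[-1,0,0]}[side]; out=np.array(out,float); w=np.array([out[1],out[0],0])
    u=np.array([0,0,np.cos(a)])+out*np.sin(a); v=-out*np.cos(a)+np.array([0,0,np.sin(a)])
    return np.array([c+Rt@(o+u*.037-v*.002+s*w*.02) for s in(-1,1)]+[c+Rt@(o+u*.037+v*.014+s*w*.02) for s in(-1,1)])
E
cat > fit.py <<'E'
from h import *
cv=lambda pts,x0,y0,ox,oy:(np.array(pts,float)-[ox,oy]+.5)/4-.5+[x0,y0]
s=cv([(148,26),(25,100),(358,105),(255,187)],158,200,0,0); t=cv([(485,212),(668,243)],350,107,400,0)
cs=np.array([(-.06,-.08,0),(.06,-.08,0),(-.06,.08,0),(.06,.08,0)]); ct=np.array([(-.06,.08,0),(-.06,-.08,0)])
def f(p):
    c,Rt=tub(p); return np.r_[proj("scene",c+cs@Rt.T)-s, proj("top",c+ct@Rt.T)-t].ravel()
r=least_squares(f,[.6,-.13,0,.07],loss='soft_l1'); print("tub",r.x,r.fun.reshape(-1,2).round(2).tolist())
c,Rt=tub(r.x); print("rim",c)
fz=lambda q:f(np.r_[q,.07]); r2=least_squares(fz,r.x[:3],loss='soft_l1');print("fixed h",r2.x,tub(np.r_[r2.x,.07])[0],abs(r2.fun).max())
ls=cv([(33,378),(288,341),(347,522),(76,571)],315,257,0,300); lt=cv([(446,441),(617,370),(674,497),(503,574)],240,100,400,300)
# order: top view TL,TR,BR,BL ; scene is from the opposite side
it=cv2.imread("pics/top0.png",0);isc=cv2.imread("pics/scene0.png",0)
crit=(3,40,.01)
ls2=cv2.cornerSubPix(isc,ls.astype('f4').reshape(-1,1,2),(3,3),(-1,-1),crit).reshape(-1,2)
lt2=cv2.cornerSubPix(it,lt.astype('f4').reshape(-1,1,2),(3,3),(-1,-1),crit).reshape(-1,2)
print("subpix",abs(ls2-ls).max(),abs(lt2-lt).max())
k=np.array([(.065,.085),(.065,-.085),(-.065,-.085),(-.065,.085)])
def g(p,a=ls2,b=lt2):
    Rz=R.from_euler('z',p[2]).as_matrix()[:2,:2]; P=np.c_[k@Rz.T+p[:2],np.full(4,p[3])]
    return np.r_[proj("top",P)-b, proj("scene",P)[[2,3,0,1]]-a].ravel()
for a,b in((ls2,lt2),(ls,lt)):
    r3=least_squares(g,[.6,.2,.4,.014],args=(a,b),loss='soft_l1');print("lid",r3.x,r3.fun.reshape(-1,2).round(2).tolist())
# blue handle centroid at z=.03 (side-view centroids)
for n,im in(("top","top0"),("scene","scene0")):
    b=cv2.imread(f"pics/{im}.png").astype(int); m=(b[...,0]>90)&(b[...,2]<80)&(b[...,0]-b[...,2]>60)
    ys,xs=np.nonzero(m); P=np.append(r3.x[:2],.032); q=proj(n,P)[0]; w=np.hypot(xs-q[0],ys-q[1])<14
    print(n,"handle px",xs[w].mean(),ys[w].mean(),"pred",q)
np.save("tub.npy",r.x);
# clip overlay
out=[]
for sd in'lrf':
    for n in("scene","top"):
        print(sd,n,[(proj(n,clip(c,Rt,sd,a))).mean(0).round(1).tolist() for a in(.6,.85,1.1)])
E
python3 fit.py
```

```text
tub [ 0.64636102 -0.19186833 -0.1927525   0.0692538 ] [[-0.4, -0.35], [-0.37, -0.09], [0.38, -0.18], [0.18, 1.1], [-0.71, 0.1], [0.51, 0.38]]
rim [ 0.61679586 -0.18609793  0.11735939]
fixed h [ 0.64693735 -0.19168011 -0.19241902] [ 0.61705168 -0.1858575   0.1180313 ] 1.0448659384084067
subpix 0.519500732421875 0.739105224609375
lid [0.6613658  0.21487119 0.39680314 0.01036267] [[-0.04, -0.11], [0.34, -0.08], [0.58, 0.6], [-0.41, 0.1], [-0.39, 0.42], [0.18, -0.72], [0.6, 0.2], [-0.13, 0.23]]
lid [0.66159504 0.21509603 0.39193659 0.00941436] [[-0.62, 0.48], [0.25, -0.63], [0.5, 0.51], [-0.56, 0.29], [-0.25, 0.01], [-0.14, -0.66], [0.64, 0.66], [-0.55, 0.25]]
top handle px 278.7 140.7125 pred [278.89066624 141.08299846]
scene handle px 362.1468531468532 288.1888111888112 pred [362.10972164 289.72950923]
l scene [[245.0, 236.6], [247.6, 239.4], [249.7, 242.7]]
l top [[366.0, 141.9], [363.6, 141.1], [361.7, 140.3]]
r scene [[171.0, 208.3], [168.4, 209.1], [166.2, 210.6]]
r top [[429.6, 152.7], [431.7, 152.7], [433.3, 152.5]]
f scene [[226.1, 208.8], [227.6, 209.3], [228.6, 210.6]]
f top [[392.2, 171.8], [391.6, 173.5], [391.0, 174.7]]
```

```bash
cat >> h.py <<'E'
C,RT=tub(np.load("tub.npy"))
def q(M): return R.from_matrix(M).as_quat(scalar_first=True)
def tool(xl,z): return np.c_[xl,np.cross(z,xl),z]
def best(pos,xl,z): # of the two half-turns, the one nearest the present joints
    c=[(np.abs(np.array(j)-get_joint_pos()).max(),s,j) for s in(1,-1) if (j:=inverse_kinematics(pos,q(tool(s*xl,z)))) is not None]
    print([(round(d,2),s,np.round(j,2).tolist()) for d,s,j in c]); return min(c,key=lambda e:e[0])[1]
TQ=lambda s:q(tool(s*RT[:,0],-RT[:,2]))
def at(x,y,z): return C+RT@np.array([x,y,z])
def snap(name):
    ims=[]
    for n,P in(("scene",(158,190)),("top",(350,107))):
        im=read_camera(n)[:,:,::-1]; cv2.imwrite(f"pics/{name}_{n}.png",im); x,y=P
        ims.append(cv2.resize(im[y-15:y+80,x:x+100],None,fx=4,fy=4,interpolation=cv2.INTER_CUBIC))
    cv2.imwrite(f"pics/{name}.png",np.clip(np.hstack(ims)*1.4,0,255).astype('uint8'))
E
python3 - <<'E'
from h import *
y=.395; xl=np.array([np.cos(y),np.sin(y),0]); z=np.array([0,0,-1.])
p=np.array([.6614,.2150,.018])
s=best(p+[0,0,.1],xl,z); Q=q(tool(s*xl,z))
move_pose(p+[0,0,.1],Q); print(get_tcp_pos(),get_time())
print("hit",movel(p,v=.08,until_force=6),get_tcp_pos())
command_gripper(0); print("w",get_grip_width()*88)
movel(p+[0,0,.2],v=.2); wait(.2); print(get_ft_force(),get_grip_width()*88,get_time())
st=best(at(0,0,.08),RT[:,0],-RT[:,2]); print(st)
move_pose(at(0,0,.09),TQ(st)); wait(.3); print(get_tcp_pos(),at(0,0,.09),get_ft_force(),get_time()); snap("over")
E
```

```text
[(np.float64(1.49), 1, [0.3, 0.6, 1.51, -0.0, 1.03, -0.1])]
[0.66168835 0.21411203 0.11808578] 3.2417
hit False [0.66189963 0.21513119 0.01867729]
w 0.5584197433211756
[ 0.13318178  0.11843218 -0.75837214] 0.6419032708786375 7.3333
[(np.float64(0.75), 1, [-0.36, 0.24, 2.01, 0.16, 0.46, -0.3])]
1
[ 0.57877583 -0.17807548  0.19834361] [ 0.57837394 -0.17859891  0.19839962] [-0.26311706  0.40099313 -0.22085493] 9.1333
```

View pics/over.png

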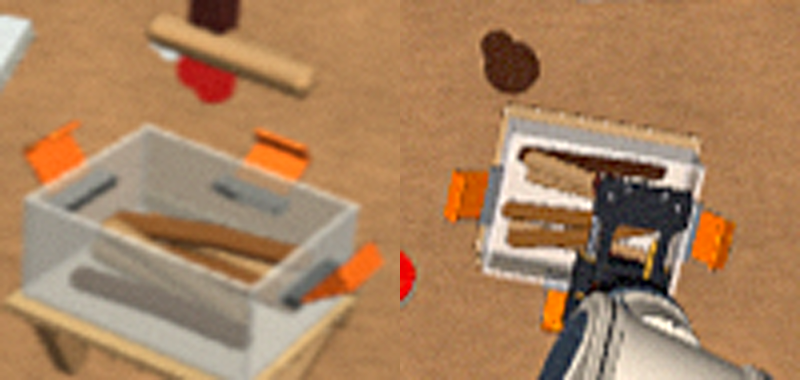

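Run:
```python
from h import *
for n in("scene","top"): print(n,proj(n,get_tcp_pos()))
a=cv2.imread("pics/over_scene.png");b=cv2.imread("pics/over_top.png")
cv2.imwrite("pics/v2.png",np.vstack([a[100:400,100:600],b[0:300,150:650]]))
```

```text
scene [[209.52264446 192.8450902 ]]
top [[399.81882257 153.86643805]]Traceback (most recent call last):
  File "<stdin>", line 4, in <module>
    return _nx.concatenate(arrs, 0, dtype=dtype, casting=casting)
           ~~~~~~~~~~~~~~~^^^^^^^^^^^^^^^^^^^^^^^^^^^^^^^^^^^^^^^
ValueError: all the input array dimensions except for the concatenation axis must match exactly, but along dimension 1, the array at index 0 has size 500 and the array at index 1 has size 490
```

Run:
```python
from h import *
a=cv2.imread("pics/over_scene.png");b=cv2.imread("pics/over_top.png")
cv2.imwrite("pics/v2.png",np.vstack([a[90:390,100:600],b[0:300,130:630]]))
```

```text
(no output)
```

View pics/v2.png

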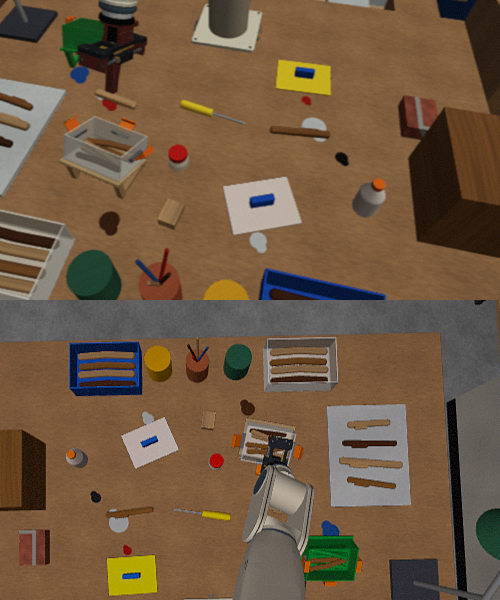

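Run:
```python
from h import *
for n in("scene","top"): print(n,proj(n,[[0,0,0],[0,0,.1]]))
y=.395; xl=np.array([np.cos(y),np.sin(y),0]); z=np.array([0,0,-1.])
p=np.array([.6614,.2150,.068])
movel(at(0,0,.14),v=.2)
move_pose(p,q(tool(xl,z))); print(get_tcp_pos(),get_grip_width(),get_time())
o=[]
for n in("scene","top"):
    im=read_camera(n)[:,:,::-1].copy(); cv2.imwrite(f"pics/lid1_{n}.png",im); u=proj(n,get_tcp_pos())[0]; print(n,u)
    x0,y0=(u-[50,62]).astype(int); c=cv2.resize(im[y0:y0+125,x0:x0+100],None,fx=4,fy=4,interpolation=cv2.INTER_CUBIC)
    c=np.clip(c*1.4,0,255).astype('uint8'); cv2.drawMarker(c,tuple(((u-[x0,y0]+.5)*4-.5).astype(int).tolist()),(0,255,0),1,24,1); o.append(c)
cv2.imwrite("pics/lid1.png",np.hstack(o))
```

```text
scene [[327.32950572 117.54041919]
 [328.4632358   94.17001934]]
top [[344.19384726 328.99052364]
 [345.68704033 335.93703772]]
[0.66180046 0.21385461 0.06860093] 0.009485256037143437 11.25
scene [363.15719376 282.55710051]
top [278.21536265 138.79267482]
```

View pics/lid1.png

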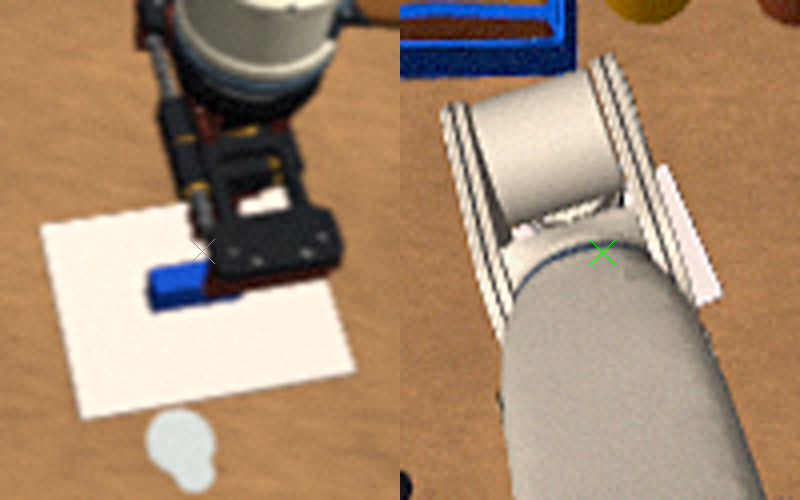

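Run:
```python
from h import *
a=cv2.imread("pics/lid1_scene.png")
command_gripper(1.0); print(get_grip_width(),get_tcp_pos(),get_time())
b=read_camera("scene")[:,:,::-1]; cv2.imwrite("pics/lid2_scene.png",b)
f=lambda im:np.clip(cv2.resize(im[215:315,325:405],None,fx=5,fy=5,interpolation=cv2.INTER_CUBIC)*2.2,0,255).astype('uint8')
cv2.imwrite("pics/lid2.png",np.hstack([f(a),f(b)]))
P=get_tcp_pos(); y=.395; 
for l,d in(("tcp",[0,0,0]),("+x44",[.044*np.cos(y),.044*np.sin(y),0]),("-x44",[-.044*np.cos(y),-.044*np.sin(y),0]),("up80",[0,0,.08])):
    print(l,(proj("scene",P+np.array(d))[0]-[325,215])*5)
print(R.from_quat(get_ee_rot(),scalar_first=True).as_matrix().round(2))
```

```text
0.9958235482561086 [0.66137774 0.2149949  0.06799862] 12.725
tcp [193.50342096 338.25697522]
+x44 [217.93546563 423.1312259 ]
-x44 [170.42958437 258.10099085]
up80 [213.12059026 252.57640112]
[[ 0.92  0.38  0.  ]
 [ 0.38 -0.92  0.  ]
 [ 0.   -0.   -1.  ]]
```

View pics/lid2.png

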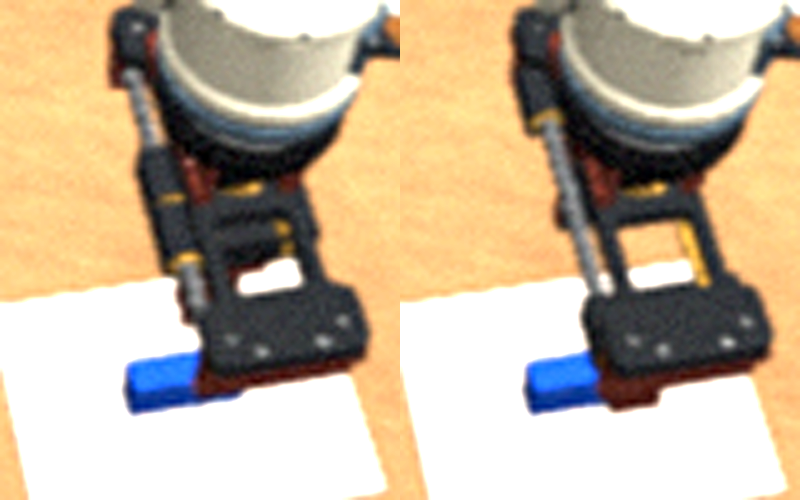

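Run:
```python
from h import *
T=at(0,0,.09)
print("tub tip: base, +40 world z, +40 along n, +30n",proj("scene",[T,T+[0,0,.04],T+RT[:,2]*.04,T+RT[:,2]*.03]).round(1).tolist())
p=np.array([.6614,.2150,-.03])
try: print("hit",movel(p,v=.05,until_force=4))
except MotionError as e: print(e); print("hit",movel([.6614,.215,.002],v=.04,until_force=4))
print(get_tcp_pos(),get_ft_force(),get_time())
```

```text
tub tip: base, +40 world z, +40 along n, +30n [[209.4, 192.7], [206.1, 181.4], [210.6, 177.5], [210.3, 181.3]]
hit True
[ 0.66127164  0.214942   -0.01729057] [-1.80575843  0.76964028  6.54489488] 14.2917
```

Run:
```python
from h import *
p=np.array([.6614,.2150,-.0145])
movel(p,v=.05); command_gripper(0); print("w",get_grip_width()*88,get_tcp_pos(),get_ft_force())
movel(p+[0,0,.06],v=.1); wait(.2); print(get_ft_force(),get_ft_torque(),get_grip_width()*88,get_time())
snap("lift")
a=cv2.imread("pics/lift_scene.png"); f=lambda im:np.clip(cv2.resize(im[195:345,300:440],None,fx=4,fy=4,interpolation=cv2.INTER_CUBIC)*1.5,0,255).astype('uint8')
cv2.imwrite("pics/lift.png",f(a))
```

```text
w 18.099476309218737 [ 0.66146285  0.21499932 -0.01444844] [-0.13322208  0.2704955  -0.283671  ]
[ 0.17092022  0.44177373 -2.35803817] [ 0.00819441 -0.10225603 -0.0526445 ] 18.0599971146673 16.5667
```

View pics/lift.png

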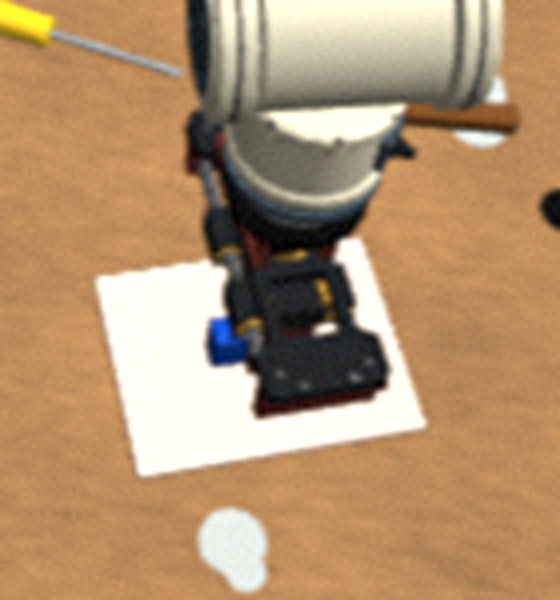

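Run:
```python
from h import *
pts=np.array([(97,281),(362,238),(425,424),(140,474)],float); ls=(pts+.5)/4-.5+[300,195]
k=np.array([(-.065,-.085),(-.065,.085),(.065,.085),(.065,-.085)])
def g(p):
    Rz=R.from_euler('z',p[2]).as_matrix()[:2,:2]; return (proj("scene",np.c_[k@Rz.T+p[:2],np.full(4,.074)])-ls).ravel()
r=least_squares(g,[.66,.215,.395]); print("lid in hand",r.x,abs(r.fun).max(),get_tcp_pos())
p=get_tcp_pos(); movel(p+[0,0,.13],v=.25)
s=best(at(0,0,.05),RT[:,0],-RT[:,2]); move_pose(at(0,0,.05),TQ(s)); print(get_tcp_pos(),at(0,0,.05),get_time())
movel(at(0,0,-.009),v=.08,until_force=8); wait(.2); print("pre",RT.T@(get_tcp_pos()-C),get_ft_force())
h=movel(at(0,0,-.028),v=.02,until_force=8); print(h,(RT.T@(get_tcp_pos()-C)*1e3).round(1),RT.T@get_ft_force(),RT.T@get_ft_torque(),get_time())
snap("seat")
```

```text
lid in hand [0.66290216 0.21464473 0.39587068] 1.122980169254106 [0.66100006 0.21488561 0.04479693]
[(np.float64(0.73), 1, [-0.35, 0.3, 2.0, 0.18, 0.4, -0.31])]
[ 0.59615592 -0.18138235  0.16238378] [ 0.59545035 -0.18193181  0.16238174] 18.825
pre [ 4.49681434e-04 -9.69741897e-05 -8.51123309e-03] [-0.50024421 -0.77829555 -1.3580072 ]
True [ -0.2   0.1 -22.2] [ 0.1736513  -0.12178761  3.11898541] [ 0.01114607 -0.07471142  0.03191054] 20.575
```

View pics/seat.png

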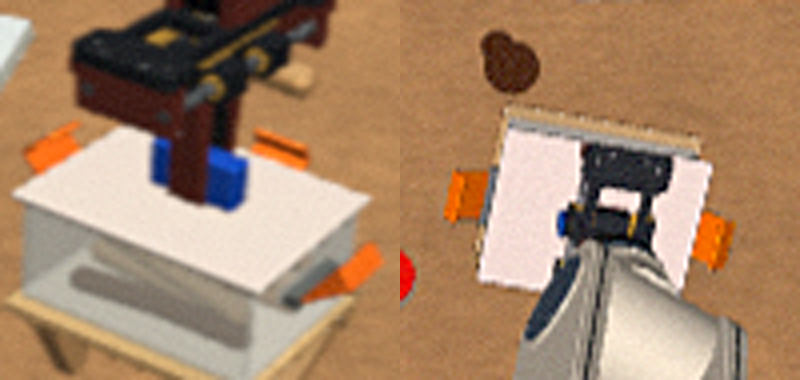

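Run:
```python
from h import *
cv=lambda pts:(np.array(pts,float)-[400,0]+.5)/4-.5+[350,107]
obs={'f':((545,270),(590,276)),'l':((447,160),(456,111)),'r':((735,163),(724,209))}
for sd,o in obs.items():
    m=cv(o).mean(0); A=np.linspace(.4,1.3,91)
    e=[np.linalg.norm(proj("top",clip(C,RT,sd,a)[:2]).mean(0)-m) for a in A]; i=int(np.argmin(e)); print(sd,A[i],e[i])
command_gripper(.5); print("w",get_grip_width()*88)
movel(at(0,0,.035),v=.2); command_gripper(0); 
t=lambda x,y,z:at(x,y,z-.031)
movel(t(0,.15,.065),v=.25); movel(t(0,.15,-.008),v=.2); print(get_time())
h=movel(t(0,.092,-.008),v=.03,until_force=12); print("left",h,(RT.T@(get_tcp_pos()-C)*1e3).round(1),(RT.T@get_ft_force()).round(1),get_time())
movel(t(0,.15,-.008),v=.2); movel(t(0,.15,.065),v=.25); print(get_time())
snap("left")
```

```text
f 0.89 0.5584162153382307
l 0.79 0.09018300278802642
r 0.68 0.5155836676598371
w 43.97366201937212
23.775
left True [  0.2 130.5 -38.8] [-0.4  6.9  4.8] 24.6833
25.375
```

View pics/left.png

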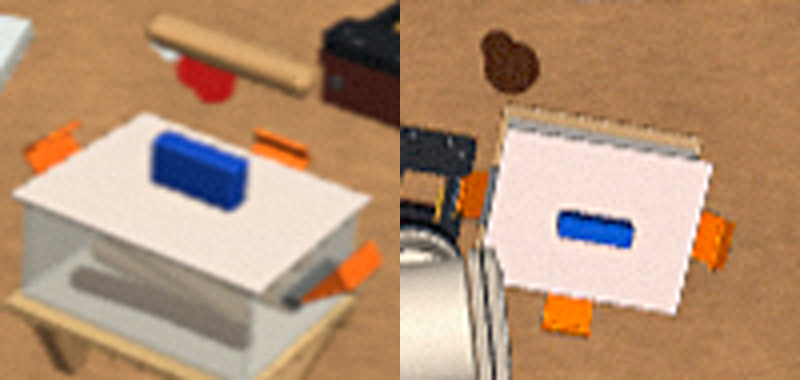

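```bash
cat >> h.py <<'E'
def fold(side,a0,hw,y_over=.006):
    o,D={'l':(.09,[0,1,0]),'r':(.09,[0,-1,0]),'f':(.07,[-1,0,0])}[side]; D=np.array(D,float)
    P=lambda r,z:C+RT@(D*r+[0,0,z-.031])
    W=lambda a:(o+.037*np.sin(a)+.002*np.cos(a)+hw, -.025+.037*np.cos(a)-.002*np.sin(a)-.008)
    r0,z0=W(a0+.1); r0+=.006
    st=lambda:((RT.T@(get_tcp_pos()-C)*1e3).round(1),(RT.T@get_ft_force()).round(1),round(get_time(),2))
    movel(P(r0+.01,.065),v=.3); movel(P(r0,z0),v=.2)
    for a in np.linspace(a0,.08,4):
        h=movel(P(*W(a)),v=.06,until_force=15)
        if h: print(side,"early",round(a,2),*st()); break
    r,z=W(0); h=movel(P(r-y_over,z),v=.03,until_force=14); print(side,h,*st())
    movel(P(r0,z),v=.2); movel(P(r0,.065),v=.3); print(get_time())
E
python3 - <<'E'
from h import *
fold('l',.79,.012)
fold('r',.70,.012)
snap("lr")
E
```

```text
l True [ -0.3 102.  -27.3] [1.1 7.8 2.6] 27.73
28.4083
r True [ 1.000e-01 -1.043e+02 -2.720e+01] [-1.4 -6.   1.9] 31.42
32.0833
```

View pics/lr.png

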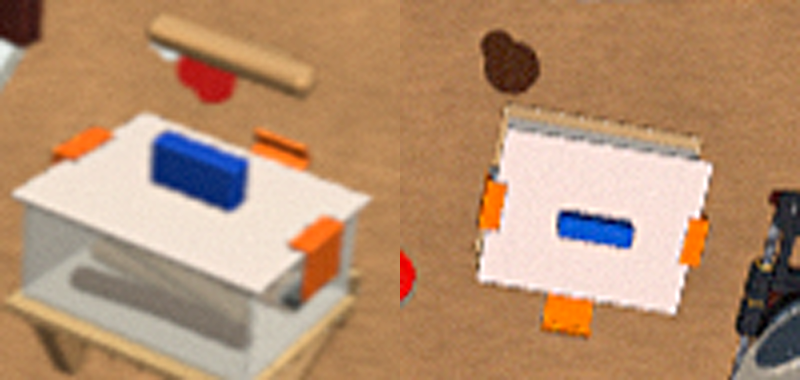

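Run:
```python
from h import *
t=lambda x,y,z:at(x,y,z-.031)
movel(t(-.11,-.14,.075),v=.3)
fold('f',.90,.0135)
movel(t(-.14,0,.12),v=.3)
snap("f"); print(get_time())
for sd,n in(('l',"scene"),('r',"scene"),('f',"scene"),('l','top'),('r','top')):
    print(sd,n,*[proj(n,clip(C,RT,sd,a)).mean(0).round(1).tolist() for a in(0,.1,.2)])
```

```text
Traceback (most recent call last):
  File "h.py", line 36, in fold
    movel(P(r0+.01,.065),v=.3); movel(P(r0,z0),v=.2)
                                ~~~~~^^^^^^^^^^^^^^^
station.MotionError: the arm cannot follow that straight line within its joint ranges
```

```bash
cat >> h.py <<'E'
def FR(th,s): # tool tilted th (towards robot), jaws along tub y
    z=-(R.from_euler('z',np.arctan2(RT[1,1],RT[0,1])-np.pi/2).as_matrix()@R.from_euler('y',-th).as_matrix())[:,2]
    return tool(s*RT[:,1],z)
def FP(th,s,a,back=0.,up=0.): # TCP so that the finger's inner face, 8 mm above its tip, is at the clip's outer corner
    M=FR(th,s); inw=M[:,1]*np.sign(M[:,1]@RT[:,0])
    k=at(-.07-.037*np.sin(a)-.002*np.cos(a),0,-.025+.037*np.cos(a)-.002*np.sin(a))
    return k-inw*(.0112+back)+M[:,2]*(.008+.031-up)
E
python3 - <<'E'
from h import *
print(get_joint_pos().round(2),get_time(),(RT.T@(get_tcp_pos()-C)).round(3))
for th in(.45,.35,.25,.15,.0):
  for s in(1,-1):
    f=lambda p:(lambda j:None if j is None else np.round(j,2).tolist())(inverse_kinematics(p,q(FR(th,s))))
    print(th,s,f(FP(th,s,1,.01)),f(FP(th,s,0)),f(FP(th,s,1,.02,.07)))
E
```

```text
[-0.4   0.31  2.26  0.61  0.16 -0.79] 33.3667 [-0.13   0.     0.034]
0.45 1 None [-0.37, 0.45, 2.14, 0.63, 0.13, -2.36] [-0.4, 0.33, 2.27, 0.75, 0.13, -2.5]
0.45 -1 None [-0.37, 0.45, 2.14, 0.63, 0.13, 0.78] [-0.4, 0.33, 2.27, 0.75, 0.13, 0.64]
0.35 1 [-0.37, 0.5, 2.14, 0.38, 0.16, -2.11] [-0.36, 0.45, 2.08, 0.21, 0.27, -1.93] [-0.38, 0.33, 2.19, 0.24, 0.28, -1.98]
0.35 -1 [-0.37, 0.5, 2.14, 0.38, 0.16, 1.03] [-0.36, 0.45, 2.08, 0.21, 0.27, 1.21] [-0.38, 0.33, 2.19, 0.24, 0.28, 1.16]
0.25 1 [-0.36, 0.5, 2.08, 0.13, 0.31, -1.86] [-0.35, 0.46, 2.01, 0.09, 0.42, -1.81] [-0.37, 0.34, 2.12, 0.1, 0.44, -1.83]
0.25 -1 [-0.36, 0.5, 2.08, 0.13, 0.31, 1.28] [-0.35, 0.46, 2.01, 0.09, 0.42, 1.33] [-0.37, 0.34, 2.12, 0.1, 0.44, 1.31]
0.15 1 [-0.35, 0.51, 2.02, 0.05, 0.46, -1.77] [-0.34, 0.48, 1.95, 0.04, 0.56, -1.75] [-0.36, 0.36, 2.04, 0.04, 0.6, -1.77]
0.15 -1 [-0.35, 0.51, 2.02, 0.05, 0.46, 1.37] [-0.34, 0.48, 1.95, 0.04, 0.56, 1.39] [-0.36, 0.36, 2.04, 0.04, 0.6, 1.37]
0.0 1 [-0.34, 0.54, 1.92, -0.0, 0.68, -1.71] [-0.33, 0.52, 1.85, -0.0, 0.77, -1.71] [-0.34, 0.41, 1.92, -0.0, 0.81, -1.72]
0.0 -1 [-0.34, 0.54, 1.92, -0.0, 0.68, 1.43] [-0.33, 0.52, 1.85, -0.0, 0.77, 1.43] [-0.34, 0.41, 1.92, -0.0, 0.81, 1.42]
```

Run:
```python
from h import *
th,s=.25,1; Q=q(FR(th,s))
st=lambda:((RT.T@(get_tcp_pos()-C)*1e3).round(1),(RT.T@get_ft_force()).round(1),round(get_time(),2))
move_pose(FP(th,s,1,.02,.07),Q); movel(FP(th,s,1,.007),v=.15)
for a in np.linspace(.9,.08,4):
    if movel(FP(th,s,a),v=.06,until_force=15): print("early",a,*st()); break
print("nominal",RT.T@(FP(th,s,0)-C)*1e3)
h=movel(FP(th,s,0)+RT[:,0]*.007,v=.03,until_force=14); print(h,*st())
movel(FP(th,s,0,.04),v=.2); movel(FP(th,s,0,.08,.08),v=.3); snap("f"); print(get_time())
```

```text
nominal [-9.07248496e+01 -2.04221752e-14 -2.39975000e+01]
True [-91.    0.4 -23.9] [-1.2 -0.5 -0.1] 36.55
37.45
```

View pics/f.png

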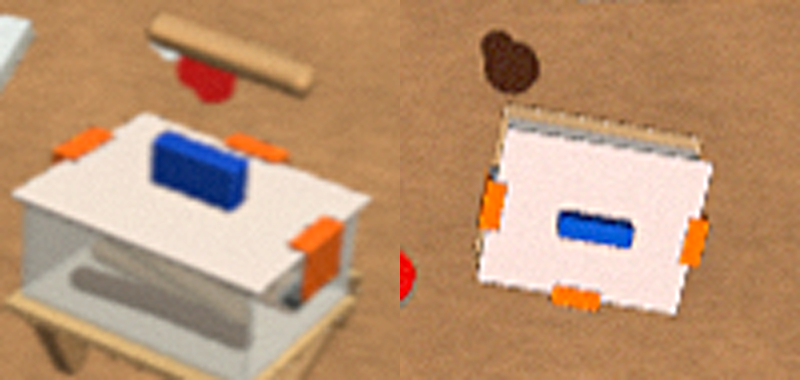

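Run:
```python
from h import *
for n in("top","scene"):
    b=cv2.imread(f"pics/f_{n}.png").astype(int); m=((b[...,2]>120)&(b[...,2]-b[...,0]>100)&(b[...,1]<.65*b[...,2])).astype('uint8')
    k,_,st,ce=cv2.connectedComponentsWithStats(m)
    for sd in'lrf':
        P=lambda a:proj(n,clip(C,RT,sd,a)).mean(0)
        i=1+np.argmin(np.linalg.norm(ce[1:]-P(0),axis=1)); print(n,sd,"seen",ce[i].round(1),st[i,4],"lip pred a=0,.1,.2,.3:",*[P(a).round(1) for a in(0,.1,.2,.3)])
```

```text
top l seen [372.6 142.7] 58 lip pred a=0,.1,.2,.3: [372.6 143.2] [371.5 143.1] [370.4 142.9] [369.2 142.6]
top r seen [423.1 152.2] 57 lip pred a=0,.1,.2,.3: [423.1 151.8] [424.2 152. ] [425.4 152.2] [426.5 152.4]
top f seen [393.7 166.2] 53 lip pred a=0,.1,.2,.3: [393.6 165.9] [393.4 167. ] [393.2 168. ] [392.9 169.1]
scene l seen [237.4 237.3] 139 lip pred a=0,.1,.2,.3: [237.1 232.4] [238.5 232.8] [239.8 233.3] [241.2 233.9]
scene r seen [178.1 210.2] 63 lip pred a=0,.1,.2,.3: [178.4 210.1] [177.2 209.4] [175.9 209. ] [174.7 208.6]
scene f seen [221.6 211.2] 59 lip pred a=0,.1,.2,.3: [221.6 211. ] [222.4 210.3] [223.2 209.7] [224.  209.3]
```

Run:
```python
from h import *
th,s=.25,1
st=lambda:((RT.T@(get_tcp_pos()-C)*1e3).round(1),(RT.T@get_ft_force()).round(1),round(get_time(),2))
movel(FP(th,s,0,.03),v=.25); movel(FP(th,s,0,.006),v=.15)
print(movel(FP(th,s,0)+RT[:,0]*.008,v=.03,until_force=22),*st())
movel(FP(th,s,0,.03),v=.2); movel(FP(th,s,0,.04,.08),v=.3)
t=lambda x,y,z:at(x,y,z-.031)
move_pose(t(-.02,-.14,.07),TQ(1))
for D,z in((-1,.004),(1,.004)):
    if D>0: movel(t(0,.14,.07),v=.3)
    movel(t(0,D*.116,z),v=.25)
    print(D,movel(t(0,D*.094,z),v=.03,until_force=22),*st())
    movel(t(0,D*.125,z),v=.2); movel(t(0,D*.14,.07),v=.3)
print(get_time())
```

```text
True [-91.5   0.6 -23.2] [-0.2 -0.1  0.8] 38.77
-1 True [   0.5 -104.4  -26.2] [-2.3 -7.2  4. ] 41.41
1 True [  0.6 101.7 -26.3] [ 0.9 10.6  3.6] 44.15
44.8
```

Run:
```python
from h import *
movel(at(0,.2,.12),v=.25); wait(.3)
im=read_camera("scene")[:,:,::-1]; a=cv2.imread("pics/f_scene.png"); 
for w in(a,im):
    b=w.astype(int); m=(b[...,0]>90)&(b[...,2]<80)&(b[...,0]-b[...,2]>60); ys,xs=np.nonzero(m); P=proj("scene",at(0,0,.022))[0]; k=np.hypot(xs-P[0],ys-P[1])<16
    o=(b[...,2]>120)&(b[...,2]-b[...,0]>100)&(b[...,1]<.65*b[...,2]); _,_,_,ce=cv2.connectedComponentsWithStats(o.astype('uint8'))
    print(P.round(1),xs[k].mean(),ys[k].mean(),[ce[1+np.argmin(np.linalg.norm(ce[1:]-u,axis=1))].round(1).tolist() for u in([237,237],[178,210],[221.6,211])])
job_done(); print(get_time())
```

```text
[207.5 217.5] 209.61654135338347 214.78947368421052 [[237.4, 237.3], [178.1, 210.2], [221.6, 211.2]]
[207.5 217.5] 209.69924812030075 214.8796992481203 [[237.4, 237.3], [178.1, 210.2], [221.6, 211.2]]
the job is handed in; nothing more can be done
the job is handed in; nothing more can be done
```

The lid is seated on the leaning tub and all three orange clips are folded shut; I handed the job in at about 46 s of the 61 s allowed.

**What I did:** I gripped the white lid by its blue handle and lowered it along the rim normal until the force rose. I then released it and folded the clips in the order left, right, front with the closed fingers.

**Last checks**
- **Lid:** the tool stopped 22.2 mm below the rim centre, against 22.5 mm expected for a fully home lid. The pictures show it flat. The handle moved about 0.1 px between the last two pictures.
- **Clips:** the lip positions in the pictures match the closed pose to about 0.03 rad. The one that did not match was the left clip in the scene view, 5 px off in row because its whole face is visible there. Pushing each clip again at 22 N moved it by no more than 0.5 mm, so I take them to be at their end stops.
- **Bystanders:** none were touched on purpose. I did not measure their positions afterwards.

**What disagreed or failed**
- **Fingertips:** the real fingertips sit about 31 mm behind the reported tool point. My first grasp closed on air above the handle because of this. I found the offset by touching the plate and corrected for it.
- **Left clip:** the first straight push stopped early on friction, so I pushed it along its arc instead.
- **Front clip:** the first approach was out of joint range, so I used a less tilted tool. The force had dropped to about 1 N when read after the stop there, compared with 6–10 N at the side clips.

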